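# Slide the glass-slide carrier under the sprung clips of the light stand

## Task

Pick up the slide carrier by its grip fin, lay it flat on the light stand with its wedge nose toward the clips, and push it gently in along the guides, under both sprung clips, until both clips have ridden up and snapped down into its groove. The clip head is clamped in a slightly different place each time, so feel for the stop and neither ram the carrier against it nor press it hard onto the stand. Let go and leave the mug, the mouse and the pad of notes where they are.

Things in the scene. Friction and masses are not known exactly. Their poses are not given: they have to be found in the camera images.
- carrier_grip (a point): Slide carrier: flat black frame 120 long (x) x 70 wide (y) x 8 mm thick round a glass pane, 0.11 to 0.18 kg, lying on the desk. An upright grip fin 26 long (x) x 12 thick (y) mm, 8 to 42 mm above the underside, stands on its middle line at the rear. This point: middle of the fin, 25 mm above the underside, 105 mm behind the front edge; x points to the nose, z up.
- carrier_groove (a point): Middle of the carrier's cross groove, 4 mm above its underside, 30 mm behind the front edge, 75 mm ahead of the fin point. The groove runs across the full width, 4 mm deep, 12 mm wide at the top, 45 degree flanks. Ahead of it the frame ends in a wedge nose: its upper face falls from 8 to 2.5 mm high over the last 12 mm. Axes as the fin point's.
- light_stand: Light stand, fixed to the desk: grey base 250 long (x) x 120 wide (y) mm, flat deck 20 mm above the desk with a white window. Origin: centre of the underside, on the desk. The carrier slides in along +x, on y = 0. Guides and clips stand on the far half; the deck from x = -125 to -25 mm is free for laying the carrier down, its nose reaching between the flared guides.
- guide_mouth (a point): Middle of the deck where the straight guides begin (stand x = +10, y = 0 mm, 20 mm above the desk); axes as the stand's. The side guides, 6 mm high, stand 73.5 mm apart from here for 60 mm on; toward the robot they flare to about 97 mm apart, 35 mm before this point. The clip head's stop face is 47 to 83 mm beyond it (clamped anew each time, not measured).
- clip_left (a joint): Lift (rad) of the steel leaf clip at stand y = +26 mm: 0 with no carrier (tip underside 3.5 mm over the deck), about 0.10 riding on the carrier, about 0.01 in the groove. Round tip, radius 4 mm, 29.5 mm before the stop. Head and clips are under 20 mm high over the deck. Each presses with about 2 N; pushing the carrier in takes some 3 to 7 N.
- clip_right (a joint): Lift (rad) of the other, equal clip, at stand y = -26 mm; same values.
- stop_buffer (a joint): Compression (m) of the stop, a black rubber buffer 28 mm wide and 8 mm high in the middle of the clip head's front: 0 untouched, growing to 0.004 as the carrier's front edge presses it; 9 N per mm. More than about 20 N (0.0022) is ramming.
- mug: A green and white mug, 101 mm high, a bystander; origin at the centre of its underside.
- mouse: A black computer mouse, 104x66x36 mm, a bystander; origin at the centre of its underside.
- sticky_pad: A square pad of notes, 80x80x14 mm, a bystander; origin at the centre of its underside.
There are look-alikes about, which are no part of the job. What is shaped like the part that bears carrier_grip but turquoise is not meant.

How it is judged:
By the outcome, as a careful person would: the job done as asked, in the order asked, and still so for the second after the job is handed in, with the robot touching nothing.
It also fails if it takes over 51 s, if anything falls off the work surface, if the arm or the gripper's body presses on something with over 40 N, if the wrist force passes 120 N, or if a joint passes its speed limit or range.

## Robot

A 6-joint arm with a two-finger parallel gripper is mounted at the origin on a cart in front of the work surface, level with it; the furniture and walls round the work are solid. World frame = base frame: x ahead of the robot, y to its left, z up, the work surface at z = 0. Lengths are in mm, angles in rad, forces in N, time in s.
With the tool pointing down it reaches from about 325 to 875 mm from the base axis. Payload 4.4 kg.
Tool frame: the origin (TCP) lies on the centre line of the jaws, within the pads' length; the fingertips stand ahead of it and the grasp point (between the pads) lies 6 mm ahead of it (ctrl.tcp_to_tips is the z of the fingertips in the tool frame, in mm); z points along the fingers, y is the direction in which the jaws open and shut (so a half turn about z gives the same grasp; the last joint's range is limited). The gripper opens to 85 mm and grips with 20 to 120 N. Pads are 22 mm wide; open, the fingers measure 114 mm over their backs; the gripper's body (76 mm by 85 mm) begins 54 mm behind the grasp point. The pads swing forward as they close: fully open they stand 13 mm farther back than shut.
Start: joints at [-1.482, 0.207, 1.542, -0, 1.393, -0.15], TCP at [136.554, -558.552, 256.282] pointing down, gripper open.
Joint ranges: [-2.73, 2.73], [-0.86, 2.22], [0.23, 2.46], [-1.11, 4.25], [0.08, 2.63], [-2.82, 2.82]. Speed limits (rad/s): [2.79, 2.79, 3.14, 3.14, 3.14, 3.14].

## Interface

Orientations are given as a 3x3 rotation matrix whose columns are the frame's x, y, z axes.
In Python, from plant import ctrl, sensors, optics gives the robot as it stands. Calls block until the motion is done:
- ctrl.move_ptp(position, orientation): joint-space move of the TCP to a pose.
- ctrl.move_l(position, rot=None, vel=150, threshold=None): straight line of the TCP; rot=None keeps the orientation; vel is the mean speed in mm/s. With threshold (N) it stops when the force on the tool has changed by that much, and returns True; else False.
- ctrl.set_joints(angles): joint-space move.
- ctrl.gripper_to(opening, force=None): finger opening in mm; force is the grip in N (None keeps the last); returns when the fingers have stopped.
- ctrl.hold(seconds).
- ctrl.solve_ik(position, orientation): joint angles nearest the present ones, or None.
- sensors.read_state(): the state.
- optics.grab_frame(name): name is "side" or "top" or "wrist"; returns (picture, depth): 400x640x3 uint8, red, green, blue; 400x640 float32, mm along the optical axis (not along the pixel's ray), 0 where there is no reading.
- optics.camera_params(name): a dict with "mtx" (3x3 intrinsics, pixels), "R" (3x3) and "t" (3): a world point X has camera coordinates R X + t; the wrist camera has in their place "T_tool_cam" (4x4, takes a point from camera to tool coordinates, whose origin is the TCP and whose axes are the flange's). Camera axes: x right, y down, z forward; pixel columns grow to the right and rows downward; lengths in mm; the calibration is good to about 2 mm. A picture is of the moment at which its call begins: read the wrist's pose just before it. camera_params takes no time and is no camera call.
A pose or a line that the arm cannot do raises ctrl.MotionError and nothing moves.
- ctrl.finish_job(): hands the job in, once; it reports no verdict.
The state is a dict: "t": time; "q": joint angles; "qvel": joint speeds; "tau": joint torques, N m; "eef_pos": TCP position; "eef_rot": TCP orientation; "force": force on the tool from outside, world axes, zero at the start; "wrist_torque": the same for the moment, N m; "grip_width": finger opening in mm.
Only numpy, scipy, OpenCV 4.12 (cv2) and the standard library are available. Lean on these libraries where they do the work, as an engineer would, in place of code of your own. Each camera call takes 0.05 s, during which the arm holds its last target. There are 200 camera calls.

## Working session

There is one attempt and no reset: what is moved stays moved. The work goes in short steps, each a Python script; the robot and the scene stay as the last script left them, time stands still between calls to the robot, and variables do not carry over. Pictures are saved under pics/ and viewed, about 8 in all and at most 12, crops included, and the job is handed in when it is done.

```bash
mkdir -p pics; ls
python3 - <<'E'
from plant import ctrl,sensors,optics
import cv2,numpy as np
for n in("top","side"):
    p,d=optics.grab_frame(n); np.savez(f"pics/{n}0.npz",p=p,d=d); cv2.imwrite(f"pics/{n}0.png",p[:,:,::-1]); c=optics.camera_params(n); print(n,c["mtx"].tolist(),(-c["R"].T@c["t"]).round(),c["R"].round(3).tolist())
s=sensors.read_state();print(s["t"],s["force"],ctrl.tcp_to_tips, s["eef_rot"])
print(optics.camera_params("wrist"))
E
```

```text
pics
top [[489.71857840611966, 0.0, 326.12112544859195], [0.0, 489.71857840611966, 187.18215222799415], [0.0, 0.0, 1.0]] [ 295.  -69. 1575.] [[-0.003, -1.0, 0.005], [-0.985, 0.002, -0.173], [0.173, -0.006, -0.985]]
side [[499.92000044340637, 0.0, 317.20444407873845], [0.0, 499.92000044340637, 193.90565379681857], [0.0, 0.0, 1.0]] [ 195.  609. 1332.] [[-0.896, -0.445, -0.013], [-0.376, 0.771, -0.514], [0.238, -0.455, -0.858]]
0.1 [-1.38807099 -0.15418732  0.65817483] 25.0 [[ 9.71380270e-01  2.37529637e-01 -2.08206494e-04]
 [ 2.37529529e-01 -9.71377948e-01  2.14589821e-03]
 [ 3.07467224e-04 -2.13393837e-03 -9.99997676e-01]]
{'mtx': array([[341.50392114,   0.        , 321.72288308],
       [  0.        , 341.50392114, 201.61014592],
       [  0.        ,   0.        ,   1.        ]]), 'T_tool_cam': array([[-2.33966649e-04, -9.51507635e-01, -3.07625040e-01,
         7.94959611e+01],
       [ 9.99999833e-01, -3.85426280e-04,  4.31595030e-04,
         4.06146579e-01],
       [-5.29232741e-04, -3.07624887e-01,  9.51507566e-01,
        -1.16825539e+02],
       [ 0.00000000e+00,  0.00000000e+00,  0.00000000e+00,
         1.00000000e+00]])}
```

View pics/top0.png

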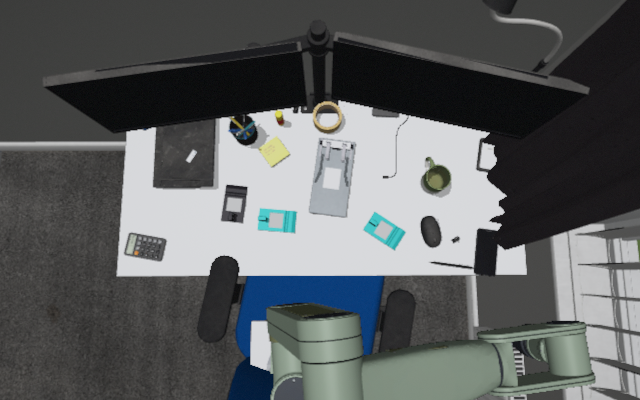

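View pics/side0.png

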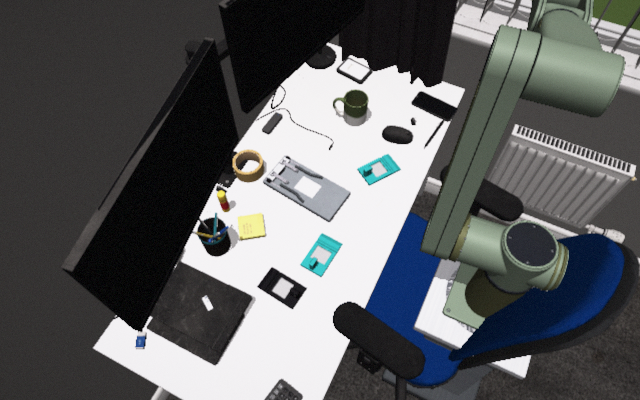

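Candidates for the carrier in the top view: the black frame at (235,204), turquoise look-alikes at (277,221) and (384,230), and other dark things: mouse (431,231), calculator (146,247) and phone (486,252). I choose the black frame at (235,204), and will check it in a close crop.

```bash
cat > h.py <<'E'
from plant import ctrl,sensors,optics
import cv2,numpy as np
def ray(uv,z,mtx,R,c):
    """pixels Nx2 -> world points on plane z (R: world->cam, c: camera centre)"""
    uv=np.atleast_2d(uv).astype(float)
    d=np.c_[uv,np.ones(len(uv))]@np.linalg.inv(mtx).T@R
    return c+d*((z-c[2])/d[:,2])[:,None]
def cam(n,s=None):
    k=optics.camera_params(n)
    if n!="wrist": return k["mtx"],k["R"],-k["R"].T@k["t"]
    T=k["T_tool_cam"];E=np.array(s["eef_rot"])
    return k["mtx"],(E@T[:3,:3]).T,E@T[:3,3]+np.array(s["eef_pos"])
def down(yaw):  # tool x axis along yaw, z down
    c,s=np.cos(yaw),np.sin(yaw)
    return np.array([[c,s,0],[s,-c,0],[0,0,-1.]])
E
python3 - <<'E'
from h import *
z=np.load("pics/top0.npz");p,d=z["p"],z["d"];C=cam("top")
for n,uv,h in(("carrier corners",[[227,185],[248,187],[243,222],[222,220]],8),("stand",[[322,139],[355,142],[346,217],[310,212]],20),("turq",[[277,221]],8),("turq2",[[384,230]],8),("mug",[[436,178]],50),("pad",[[274,151]],10)):
    print(n,ray(uv,h,*C).round()[:,:2].tolist())
# monitor height
for uv in((300,130),(200,120),(340,120),(320,105),(400,110)):
    D=d[uv[1],uv[0]]
    X=C[1].T@(np.linalg.inv(C[0])@[*uv,1]*D)+C[2]; print(uv,D,X.round())
a=cv2.resize(p[175:240,200:320],None,fx=5,fy=5,interpolation=2);b=cv2.resize(p[125:225,290:370],None,fx=5,fy=5,interpolation=2)
s=np.load("pics/side0.npz")["p"];e=cv2.resize(s[255:320,245:320],None,fx=4,fy=4,interpolation=2)
o=np.zeros((590,800,3),np.uint8);o[:325,:600]=a;o[325:585,:300]=e;b=cv2.resize(b,(210,262));o[325:587,400:610]=b
cv2.imwrite("pics/c1.png",o[:,:,::-1])
E
```

```text
carrier corners [[579.0, 244.0], [572.0, 176.0], [458.0, 189.0], [465.0, 257.0]]
stand [[729.0, -65.0], [719.0, -173.0], [472.0, -141.0], [489.0, -26.0]]
turq [[461.0, 80.0]]
turq2 [[431.0, -263.0]]
mug [[592.0, -427.0]]
pad [[692.0, 93.0]]
(300, 130) 1638.0822 [768.   9.  -6.]
(200, 120) 1361.4294 [716. 274. 265.]
(340, 120) 1583.1321 [ 783. -123.   54.]
(320, 105) 1596.6598 [836. -58.  49.]
(400, 110) 1325.1443 [ 730. -277.  307.]
```

View pics/c1.png

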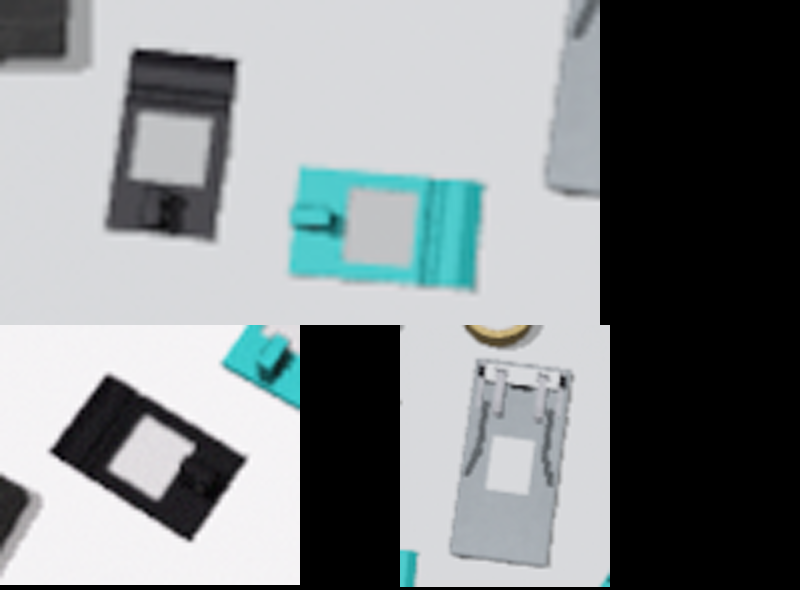

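The crop shows the black carrier with its fin at the bottom (about (232,217) in the full picture) and its nose away from the robot. The turquoise parts are the look-alikes. The stand's clips are at the far end, around (337,145). Next are wrist views of both, with the camera on the robot side, away from the monitors.

Run:
```python
from h import *
import pickle
for n,pos,yaw in(("s",[545,-95,230],-0.14+np.pi),("c",[505,216,200],-0.11+np.pi)):
    ctrl.move_ptp(pos,down(yaw)); ctrl.hold(0.2)
    s=sensors.read_state(); p,d=optics.grab_frame("wrist")
    pickle.dump((cam("wrist",s),p,d),open(f"pics/w{n}.pkl","wb")); cv2.imwrite(f"pics/w{n}.png",p[:,:,::-1]); print(s["t"],s["eef_pos"],s["q"],s["force"])
```

```text
2.5083 [544.91623744 -95.70484417 230.02337504] [-3.30251772e-01  1.83591425e-01  1.62476720e+00 -9.52185137e-05
  1.33318093e+00 -1.75977098e+00] [0.42324802 0.14818846 0.16917644]
3.9583 [505.68123391 214.84213065 200.1934549 ] [ 2.44304371e-01  2.05216333e-01  1.66429053e+00 -1.88152734e-04
  1.27164334e+00 -1.21435424e+00] [ 0.63354076  0.23934387 -0.05044698]
```

View pics/ws.png

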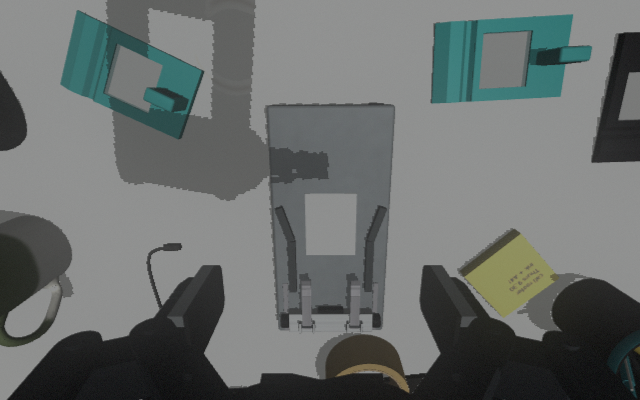

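View pics/wc.png

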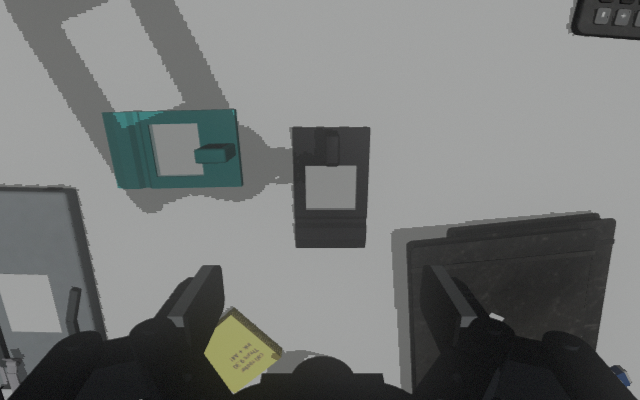

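Wrist views: in the first, the stand's deck corners are at (267,106) and (393,105), its guides reach from about (278,208) and (383,208), and the clips are at (306,290) and (354,290). In the second, the black carrier covers (292..370, 127..248) with its fin top at about (327,146) and its nose at the bottom, at row 247. Now I'll fit the edges.

```bash
cat >> h.py <<'E'
def edge(g,ax,rows,lo,hi,sgn):
    """subpixel edge per row (ax=0: scan along columns; 1: along rows); sgn +1 dark->bright. returns pixels"""
    G=(g if ax==0 else g.T).astype(float); G=cv2.GaussianBlur(G,(0,0),1.0)
    out=[]
    for r in rows:
        d=np.diff(G[r,lo:hi+1])*sgn; i=int(d.argmax())
        if 0<i<len(d)-1:
            o=.5*(d[i-1]-d[i+1])/(d[i-1]-2*d[i]+d[i+1]-1e-9)
            out.append((lo+i+.5+o,r) if ax==0 else (r,lo+i+.5+o))
    return np.array(out)
def line(P):
    """robust line of world points -> (point, unit dir, rms)"""
    v=cv2.fitLine(P[:,:2].astype(np.float32),cv2.DIST_HUBER,0,.01,.01).ravel()
    d,c=v[:2],v[2:]; n=np.array([-d[1],d[0]]); r=(P[:,:2]-c)@n
    return c,d,np.median(abs(r))
E
cat > m.py <<'E'
from h import *
import pickle
C,p,_=pickle.load(open("pics/wc.pkl","rb")); g=cv2.cvtColor(p,cv2.COLOR_RGB2GRAY)
def yaw(d): d=d*np.sign(d[0]) if abs(d[0])>.5 else np.array([d[1],-d[0]])*np.sign(d[1]); return np.arctan2(d[1],d[0])
L=line(ray(edge(g,0,range(190,242),285,303,-1),4,*C));R=line(ray(edge(g,0,range(135,242),358,380,1),4,*C))
B=line(ray(edge(g,1,range(300,362),118,136,-1),8,*C));F=line(ray(edge(g,1,range(303,360),238,256,1),2.5,*C))
for n,l in zip("LRBF",(L,R,B,F)): print(n,l[0].round(1),round(yaw(l[1]),4),round(l[2],2))
a=np.mean([yaw(l[1]) for l in(L,R,B,F)]); x=np.array([np.cos(a),np.sin(a)]);y=np.array([-x[1],x[0]])
print("len",(F[0]-B[0])@x,"wid",(L[0]-R[0])@y)
fx=((F[0]@x)+(B[0]@x+120))/2; cy=(L[0]+R[0])@y/2
print("carrier yaw",a,"fin",x*(fx-105)+y*cy)
ft=ray([[316,128],[338,128],[338,164],[316,164]],42,*C)[:,:2];print("fintop c",ft.mean(0),(ft@x).round(1),(ft@y).round(1))
C,p,_=pickle.load(open("pics/ws.pkl","rb")); g=cv2.cvtColor(p,cv2.COLOR_RGB2GRAY)
L=line(ray(edge(g,0,[*range(112,146),*range(188,210)],260,280,-1),20,*C));R=line(ray(edge(g,0,range(112,200),383,402,1),20,*C))
B=line(ray(edge(g,1,range(275,386),97,114,-1),20,*C))
W=line(ray(edge(g,0,range(200,250),297,313,1),20,*C));V=line(ray(edge(g,0,range(200,250),347,366,-1),20,*C))
for n,l in zip("LRBWV",(L,R,B,W,V)): print(n,l[0].round(1),round(yaw(l[1]),4),round(l[2],2))
a=np.mean([yaw(L[1]),yaw(R[1]),yaw(B[1])]); x=np.array([np.cos(a),np.sin(a)]);y=np.array([-x[1],x[0]])
cy=(L[0]+R[0])@y/2; print("wid",(L[0]-R[0])@y,"win mid off",(W[0]+V[0])@y/2-cy)
print("stand yaw",a,"origin",x*(B[0]@x+125)+y*cy)
o=np.hstack([cv2.resize(p[195:345,255:405],(600,600),interpolation=2)]);cv2.imwrite("pics/c2.png",o[:,:,::-1])
E
python3 m.py
```

```text
L [537.3 183.1] -0.1002 0.19
R [522.5 256.5] -0.1115 0.06
B [458.5 224.8] -0.1127 0.06
F [578.6 213.5] -0.1121 0.0
len 120.689804 wid -71.32423
carrier yaw -0.109112576 fin [474.01474 225.94815]
fintop c [470.52236706 222.76141656] [429.  429.  458.  457.9] [263.9 281.4 281.7 263.7]
L [ 516.3 -145. ] -0.1347 0.36
R [538.6 -26.4] -0.1367 0.08
B [481.3 -62. ] -0.1315 0.22
W [ 598.6 -121. ] -0.1344 0.05
V [594.7 -68. ] -0.1319 0.06
wid -120.473625 win mid off 0.49710083
stand yaw -0.13431495 origin [602.90564  -95.882454]
```

View pics/c2.png

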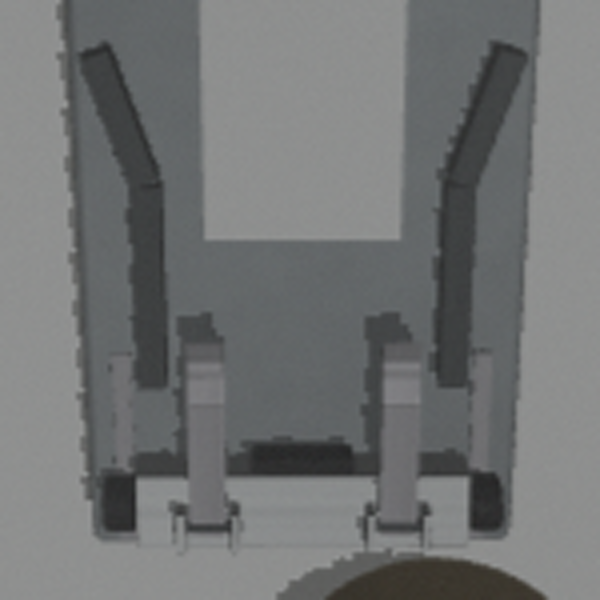

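The crop shows the flared guides, both clips with tips at crop row ~345, and the black stop buffer with its front at crop (300,443). Grasp now, then hover over the stand and look again.

Run:
```python
from h import *
import pickle
C,p,_=pickle.load(open("pics/ws.pkl","rb"))
a=-0.1343;x=np.array([np.cos(a),np.sin(a)]);y=np.array([-x[1],x[0]]);O=np.array([602.9,-95.9])
P=ray([[330,305.5],[306,281],[355,281]],20,*C)[:,:2]-O; print("stop/tips stand xy",(P@x).round(1),(P@y).round(1))
Y=-0.112+np.pi
ctrl.move_ptp([473,225.5,90],down(Y)); ctrl.move_l([473,225.5,38],vel=100)
f0=np.array(sensors.read_state()["force"])
ctrl.gripper_to(8,force=40); s=sensors.read_state(); print(s["t"],s["eef_pos"],s["grip_width"],np.array(s["force"])-f0)
ctrl.move_l([473,225.5,125],vel=120)
T=O-105*x; ctrl.move_ptp([*T,105],down(a+np.pi)); ctrl.hold(.2)
s=sensors.read_state(); p,d=optics.grab_frame("wrist"); print(s["t"],s["eef_pos"],s["grip_width"],s["force"])
pickle.dump((cam("wrist",s),p,d),open("pics/wh.pkl","wb")); cv2.imwrite("pics/wh.png",p[:,:,::-1])
```

```text
stop/tips stand xy [92.1 60.9 61.2] [  0.3 -25.9  27.4]
5.8667 [473.26128542 225.63045628  38.24955944] 11.5504637207862 [ 0.41402287 -0.7410629   2.7644125 ]
8.125 [499.01964085 -80.63229077 105.01528072] 11.472233610232253 [ 0.10236488  0.44176792 -0.75626011]
```

View pics/wh.png

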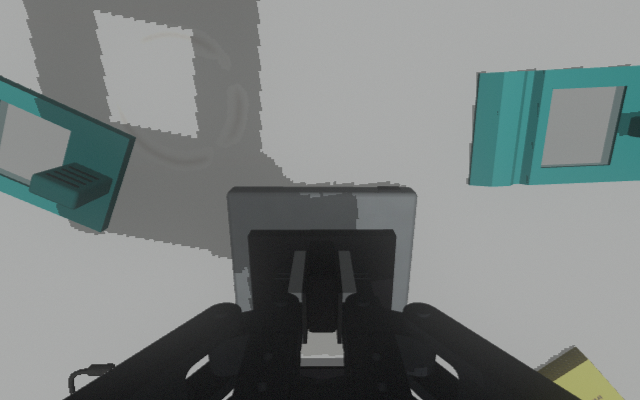

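The fin is gripped (11.5 mm). The carrier's rear edge (249..396, row 231) is centred on the stand's (228..416, row 187) to within 0.5 mm. Now lay it down by feel and regrip.

Run:
```python
from h import *
a=-0.1343;x=np.array([np.cos(a),np.sin(a)]);y=np.array([-x[1],x[0]]);O=np.array([602.9,-95.9])+.4*y
T=O-105*x; R=down(a+np.pi)
def st(n):
    s=sensors.read_state();f=np.array(s["force"]);P=np.array(s["eef_pos"])[:2]-O
    print(n,round(s["t"],2),"xy",(P@x).round(2),(P@y).round(2),"z",round(s["eef_pos"][2],2),"f",(f[:2]@x).round(2),(f[:2]@y).round(2),f[2].round(2),"g",round(s["grip_width"],2),"M",np.round(s["wrist_torque"],2))
ctrl.move_l([*T,63],R,vel=80); ctrl.hold(.2); st("above")
print(ctrl.move_l([*T,54.5],R,vel=8,threshold=3)); st("touch")
z=sensors.read_state()["eef_pos"][2]
ctrl.gripper_to(30); ctrl.hold(.1); st("open")
p,d=optics.grab_frame("wrist"); cv2.imwrite("pics/wl.png",p[:,:,::-1])
```

```text
above 9.05 xy -104.35 -0.14 z 63.68 f 0.17 -0.05 -1.23 g 11.39 M [-0.01  0.05 -0.  ]
True
touch 9.71 xy -104.96 -0.0 z 58.23 f -0.14 -0.65 3.78 g 11.23 M [-0.   -0.05  0.04]
open 10.12 xy -106.59 0.31 z 56.98 f 0.3 -0.53 -0.16 g 29.83 M [-0.04  0.02 -0.02]
```

View pics/wl.png

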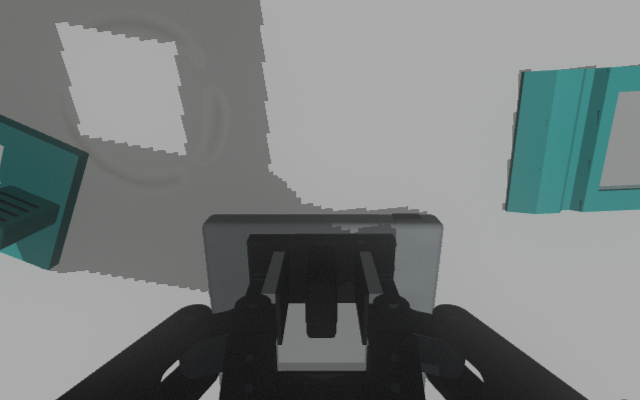

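It lies flat and centred: carrier 249..396 against stand 205..441, both centred at column ~323. Regrip and push in slow steps, watching the force.

Run:
```python
from h import *
a=-0.1343;x=np.array([np.cos(a),np.sin(a)]);y=np.array([-x[1],x[0]]);O=np.array([602.9,-95.9])+.4*y
R=down(a+np.pi)
def rd():
    s=sensors.read_state();f=np.array(s["force"]);P=np.array(s["eef_pos"])[:2]-O
    return s["t"],P@x,P@y,s["eef_pos"][2],f[:2]@x,f[:2]@y,f[2],s["grip_width"]
def st(n): print(n,np.round(rd(),2).tolist())
ctrl.gripper_to(8,force=45); st("grip")
yo=0.
def go(sx,v,th): return ctrl.move_l([*(O+sx*x+yo*y),58],R,vel=v,threshold=th)
print(go(-52,30,8)); st("pre")
sx=-52
while sx<-8 and rd()[0]<32:
    sx+= 3 if sx<-22 else 1
    hit=go(sx,12,9); r=rd(); print(sx,hit,np.round(r,2).tolist())
    if -r[4]>10.5 or abs(r[5])>9 or abs(r[6])>14: print("STOP"); break
```

```text
grip [10.47, -106.23, 0.23, 57.28, -0.06, -0.12, -0.09, 11.27]
False
pre [12.42, -52.16, 0.02, 57.97, 0.21, 0.35, -0.94, 11.32]
-49 False [12.82, -48.9, -0.01, 58.03, 1.09, -0.65, -1.18, 11.16]
-46 False [13.22, -46.04, 0.02, 57.87, -0.39, 0.94, -1.98, 11.22]
-43 False [13.62, -44.03, 0.12, 57.51, -2.53, -0.3, -1.45, 11.36]
-40 False [14.02, -40.74, 0.13, 57.54, -3.96, -0.15, -1.86, 10.96]
-37 False [14.42, -37.07, 0.06, 57.68, -2.89, 0.43, -3.55, 11.06]
-34 False [14.82, -32.91, -0.14, 58.3, -0.69, 0.3, -4.59, 11.48]
-31 False [15.22, -30.51, -0.05, 58.14, -0.61, 0.43, -5.34, 11.69]
-28 False [15.62, -27.81, -0.01, 58.01, -1.15, -0.62, -4.64, 11.47]
-25 False [16.02, -24.75, -0.03, 58.05, -1.24, 0.52, -5.21, 11.27]
-22 False [16.42, -21.48, -0.07, 58.2, -0.25, -0.6, -5.51, 11.43]
-21 False [16.68, -20.29, -0.06, 58.32, 0.75, 0.51, -4.26, 11.31]
-20 False [16.92, -19.03, -0.1, 58.46, 1.21, 0.02, -4.39, 11.26]
-19 False [17.18, -18.25, -0.08, 58.35, 3.11, 0.14, -5.09, 11.66]
-18 False [17.42, -17.72, -0.04, 58.11, 2.99, 0.08, -3.98, 11.49]
-17 False [17.68, -16.96, -0.0, 58.0, 1.79, -0.55, -3.64, 11.48]
-16 False [17.92, -16.16, 0.03, 57.91, 1.68, 0.05, -4.45, 11.52]
-15 False [18.18, -15.96, 0.1, 57.59, -1.69, 0.35, -2.77, 11.35]
-14 False [18.42, -15.57, 0.11, 57.56, -4.87, 0.74, -0.63, 11.09]
-13 False [18.68, -15.36, 0.13, 57.52, -8.62, -0.14, 1.3, 11.61]
-12 False [18.92, -15.25, 0.17, 57.51, -10.66, -0.13, 3.17, 11.06]
STOP
```

Clear pattern: the clips rode up (−4 N), then pulled the carrier in (+3 N at −19, the snap), then the stop came at −16, reaching 10.7 N. Relax the push, let go, retreat and look.

Run:
```python
from h import *
import pickle
a=-0.1343;x=np.array([np.cos(a),np.sin(a)]);y=np.array([-x[1],x[0]]);O=np.array([602.9,-95.9])+.4*y
R=down(a+np.pi)
ctrl.move_l([*(O-15.5*x),58.3],R,vel=10); ctrl.hold(.2)
s=sensors.read_state();print(s["t"],(np.array(s["eef_pos"])[:2]-O)@x,s["eef_pos"][2],s["force"])
ctrl.gripper_to(45); ctrl.hold(.1)
P=np.array(sensors.read_state()["eef_pos"])
ctrl.move_l([P[0],P[1],120],R,vel=80); ctrl.move_l([*(O-75*x),190],R,vel=150); ctrl.hold(.2)
s=sensors.read_state(); p,d=optics.grab_frame("wrist"); print(s["t"],s["eef_pos"],s["force"])
pickle.dump((cam("wrist",s),p,d),open("pics/wf.pkl","wb"))
cv2.imwrite("pics/wf.png",p[:,:,::-1])
q,_=optics.grab_frame("top");cv2.imwrite("pics/topf.png",q[:,:,::-1])
```

```text
19.625 -15.873618296961023 58.00825992396962 [-1.89100844  1.23544916 -3.71906576]
22.0417 [528.46818808 -85.38432712 188.92884824] [ 0.74397141 -0.26440108  0.71603365]
```

View pics/wf.png

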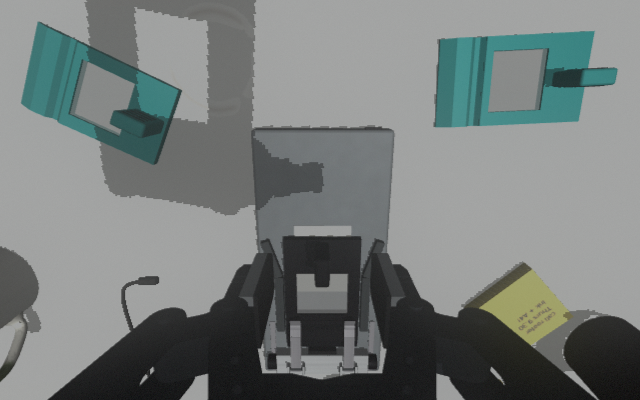

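The carrier sits between the guides under both clips (tips at about (295,325) and (348,325)). Check the clips against the groove in an enlarged crop.

Run:
```python
from h import *
import pickle
C,p,d=pickle.load(open("pics/wf.pkl","rb"))
o=cv2.resize(p[228:378,262:382],(600,750)[::1],interpolation=cv2.INTER_CUBIC)[150:]
o=np.clip(255*(o/255.)**.5,0,255).astype(np.uint8);cv2.imwrite("pics/c3.png",o[:,:,::-1])
X=lambda u,v:(C[1].T@(np.linalg.inv(C[0])@[u,v,1]*d[v,u])+C[2])
a=-0.1343;x=np.array([np.cos(a),np.sin(a)]);y=np.array([-x[1],x[0]]);O=np.array([602.9,-95.9])+.4*y
for u in(290,295,300,320,343,348,353):
    print(u,[(round(float((X(u,v)[:2]-O)@x)),round(float(X(u,v)[2]),1)) for v in range(312,372,4)])
```

```text
290 [(47, 27.8), (52, 27.7), (59, 24.3), (59, 29.7), (63, 31.0), (67, 31.0), (70, 33.4), (75, 33.2), (80, 32.7), (84, 33.8), (95, 26.0), (96, 30.9), (101, 30.4), (107, 30.0), (109, 33.1)]
295 [(47, 27.8), (52, 27.6), (60, 23.0), (59, 29.4), (63, 31.2), (67, 32.0), (71, 31.8), (74, 33.8), (79, 34.4), (84, 33.0), (89, 33.6), (94, 32.5), (98, 34.3), (104, 33.2), (108, 34.1)]
300 [(49, 24.5), (53, 26.3), (59, 24.1), (60, 29.4), (64, 29.6), (67, 31.6), (70, 33.0), (75, 33.3), (79, 33.6), (84, 33.1), (89, 33.0), (93, 33.6), (99, 33.3), (104, 32.5), (108, 33.3)]
320 [(49, 25.3), (52, 27.1), (59, 23.4), (64, 23.6), (67, 25.5), (70, 27.7), (75, 27.7), (79, 27.9), (88, 23.7), (93, 23.4), (94, 28.1), (98, 29.1), (101, 30.2), (107, 30.0), (112, 29.6)]
343 [(49, 25.6), (51, 28.0), (59, 24.3), (64, 23.9), (67, 25.8), (70, 27.9), (75, 27.4), (80, 27.2), (88, 23.5), (96, 19.6), (96, 25.8), (95, 31.7), (100, 32.0), (103, 34.1), (109, 32.5)]
348 [(47, 27.7), (52, 27.5), (59, 24.6), (59, 29.9), (62, 31.7), (68, 30.6), (71, 32.1), (76, 32.3), (80, 32.8), (84, 33.1), (90, 32.6), (94, 32.7), (98, 34.4), (103, 33.5), (108, 33.7)]
353 [(48, 27.1), (52, 27.8), (59, 23.5), (59, 29.5), (63, 31.2), (67, 31.6), (71, 32.8), (75, 32.9), (80, 33.1), (84, 34.0), (88, 34.0), (94, 33.0), (99, 32.7), (106, 30.9), (108, 33.3)]
```

View pics/c3.png

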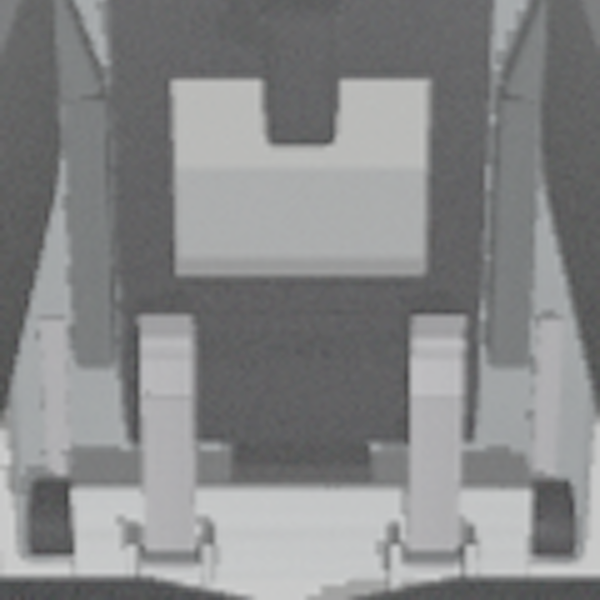

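Both tips stand at the same place, stand x ≈ 59–63 with tops at z ≈ 30–31. Riding on the frame they would be near 36. The groove floor beside them is z ≈ 24, so both clips are down in the groove, and the nose meets the buffer squarely. The gripper is clear, so I hand it in.

Run:
```python
from plant import ctrl,sensors
ctrl.finish_job(); print(sensors.read_state()["t"])
```

```text
the job is handed in; nothing more can be done
the job is handed in; nothing more can be done
```

The slide carrier is in place on the light stand with both clips snapped into its groove. I handed the job in just after 22 s on the robot's clock (limit 51 s), and `finish_job` gave no verdict.

- **Pick and place:** I gripped the black carrier by its fin and laid it on the deck by touch, stopping at about a 4 N rise. I then let go and regripped so it lay flat.
- **Push:** I pushed it in along the guides in slow steps. The clips riding up took about 4 N. The carrier was then drawn in with about +3 N as they snapped down. Contact with the stop reached about 10.7 N, below the 20 N ramming limit. I relaxed the push before letting go.
- **Last checks:** The close picture and depth show both clip tips level and down in the groove. Their tops are at 30–31 mm, where riding on the frame would put them near 36 mm. The carrier is square between the guides with its nose at the buffer, and the gripper is clear.
- **Not checked:** I judged the clips from the camera and the push force only, as no clip joint readings were available. I took a last top picture but did not view it. The arm made no unexpected contact near the mug, mouse or pad, but I did not measure their positions again. No check failed or disagreed.

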